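Put the prize cups on the right plinths

TASK

The three prize cups for the pool competition are standing on the wrong display plinths. Change them round so that the biggest cup stands on the highest plinth, the middle-sized cup on the middle plinth and the smallest cup on the lowest, each upright in the middle of its plinth and let go; the empty cork mat is free for standing a cup on meanwhile. Set the cups down without dropping or toppling any, and leave the tumbler, the chalk and the card deck where they are.

Things in the scene. Friction and masses are not known exactly. Their poses are not given: they have to be found in the camera images.
- cup_large: The biggest prize cup: silver, lidded, two ear handles, round black socle 74 mm across; 161 mm high, loose, 0.6 kg. Origin: centre of its underside, z up. Grip its bowl, an upright cylinder 64 mm across from 92 to 126 mm up; above it a 69 mm lid rim, domed lid and knob. Handles reach 55 mm from the axis along its own +x and -x (83 to 125 mm up): close the fingers along its y.
- cup_medium: The middle-sized prize cup: silver, open, two ear handles, round black socle 64 mm across; 118 mm high, loose, 0.4 kg. Origin: centre of its underside, z up. Grip its bowl from outside, an upright cylinder 52 mm across from 80 mm up to the rim, wall 3 mm. Handles reach 46 mm from the axis along its own +x and -x (69 to 108 mm up): close the fingers along its y.
- cup_small: The smallest prize cup: a silver open goblet without handles on a round black socle; 90 mm high, loose, about 0.25 kg. Origin at the centre of its underside, z up. Socle 54 mm across. The bowl is a plain upright cylinder 42 mm across from 58 mm up to the rim at 90 mm, wall 3 mm (grip it from outside, any way round).
- plinth_high: The highest of the three display plinths: a square pale oak block with dark oak edges and a flat green baize top, 120 x 120 mm, 95 mm high. Fixed to the table. Origin at the centre of its underside, z up; the baize is 95 mm above the origin.
- plinth_mid: The middle of the three display plinths: a square pale oak block with dark oak edges and a flat green baize top, 110 x 110 mm, 65 mm high. Fixed to the table. Origin at the centre of its underside, z up; the baize is 65 mm above the origin.
- plinth_low: The lowest of the three display plinths: a square pale oak block with dark oak edges and a flat green baize top, 100 x 100 mm, 35 mm high. Fixed to the table. Origin at the centre of its underside, z up; the baize is 35 mm above the origin.
- cork_mat: A flat square cork mat, 110 x 110 mm, 4 mm thick, fixed on the table and empty at the start: a free spot to stand a cup on. Origin at the centre of its underside, top 4 mm above it.
- tumbler: A clear glass tumbler, loose, 72 mm across the rim, 85 mm high, standing among the plinths; not part of the job. Origin at the centre of its underside.
- chalk: A cube of cue chalk, loose, white paper sides and blue top, 23 mm square, 23 mm high; not part of the job. Origin at the centre of its underside.
- cards: A boxed deck of playing cards lying flat, loose, 89 x 64 mm (x, y), 21 mm high; not part of the job. Origin at the centre of its underside.
Mind the look-alikes: they are no part of the job. Leave any green or orange look-alike of the cup_small alone.

How it is judged:
By the outcome, as a careful person would: the job done as asked, in the order asked, and still so for the second after the job is handed in, with the robot touching nothing.
It also fails if it takes over 128 s, if anything falls off the work surface, if the arm or the gripper's body presses on something with over 40 N, if the wrist force passes 120 N, or if a joint passes its speed limit or range.

ROBOT

A 6-joint arm with a two-finger parallel gripper is mounted at the origin on the work surface. World frame = base frame: x ahead of the robot, y to its left, z up, the work surface at z = 0. Lengths are in m, angles in degrees, forces in N, time in s.
With the tool pointing down it reaches from about 0.25 to 0.725 m from the base axis. Payload 9.7 kg.
Tool frame: the origin (TCP) lies at the very end of the fingers, on their centre line; the grasp point (between the pads) lies 19 mm behind it (bot.grip_point_offset is the distance from the TCP to the grasp point, in m); y points along the fingers, x is the direction in which the jaws open and shut, and the axes are right-handed (so a half turn about y gives the same grasp; the last joint's range is limited). The gripper opens to 85 mm and grips with 20 to 120 N. Pads are 22 mm wide; open, the fingers measure 114 mm over their backs; the gripper's body (76 mm by 85 mm) begins 54 mm behind the grasp point. The pads swing forward as they close: fully open they stand 13 mm farther back than shut.
Start: joints at [-67.036, 4.979, 10.078, 95.1, 0, 90], TCP at [0.215, -0.506, 0.231] pointing down, gripper open.
Joint ranges: [-179.16, 179.16], [-48.56, 103.87], [-65.8, 70.77], [-126.05, 130.52], [-82.76, 87.17], [-180, 180]. Speed limits (degrees/s): [127.2, 127.2, 147.25, 180, 180, 180].

INTERFACE

Orientations are given as [roll, pitch, yaw] about the fixed x, y, z axes, in that order (R = Rz(yaw) Ry(pitch) Rx(roll)).
In Python, from workcell import bot gives the robot as it stands.
- The arm moves only by the shell command python3 -m inch 'ROWS' [FORCE]. ROWS is JSON, a list of rows, each a list of 3 entries, a list of its own where there are three numbers: the shift along the tool's x, y, z in mm, then the turn, a rotation vector about the tool's x, y, z in rad, then the finger opening in mm, from 0 to 85.4. In form: [[[x, y, z], [ax, ay, az], grip], ...]. A call has 1 to 20 rows; each row is the pose to reach, as a shift and turn from the pose measured when the call began, along the tool's axes at that moment; what a row does not reach only later rows make up. A row lasts 1/10 s, in which the tool goes at most 50 mm and 8.59 degrees, less where a joint would pass 70% of its speed; a pose out of reach is approached as far as the arm can. A call with a gripper value outside its range is refused whole. The fingers move at their own pace and stop on an object; FORCE is the grip in N (left out, the last holds). Time passes only in rows, so rows that repeat a pose let the fingers close. It gives the time, the measured TCP pose, the force and the opening at its end, in the units of the state.
- bot.get_obs(): the state, without advancing time (a new reading comes with each control period).
- bot.camera(name): name is "side" or "top"; returns a dict with "frame" (400x640x3 uint8, red, green, blue), "mtx" (3x3 intrinsics, pixels), "origin" and "orientation" of the camera in the world. Camera axes: x right, y down, z forward; pixel columns grow to the right and rows downward; lengths in m; the calibration is good to about 2 mm. A picture is of the moment at which its call begins. There is no depth.
- bot.job_done(): hands the job in, once; it reports no verdict.
Trained networks look in a picture, given as the dict that the camera call returned (one of the last four; its "shot" number tells which), for a name from the list of things; names that differ only in an ending like _2 or _b are one class to them, and where a whole thing is asked for, a point or a joint stands for the part that bears it (a point fixed in the world has none). Each returns a list of dicts, best first, with "confidence" (0 to 1); they miss things now and then, are a little off and sometimes report something else, mostly with a low value. They report only what shows in the picture. A call takes as long as a camera call. They do not tell look-alikes from the thing itself.
- bot.search_frame(picture, name): "box" ([left, top, right, bottom] in pixels, round what is visible of it).
- bot.cut_out(picture, name): "region" (400x640 bool, what is visible of it) and "box" ([left, top, right, bottom] in pixels, round what is visible of it).
The state is a dict: "time": time; "q": joint angles; "qd": joint speeds; "joint_efforts": joint torques, N m; "ee_pos": TCP position; "tcp_rot": TCP orientation; "wrist_force": force on the tool from outside, world axes, zero at the start; "torque": the same for the moment, N m; "opening": finger opening in m.
Only numpy, scipy, OpenCV 4.12 (cv2) and the standard library are available. Lean on these libraries where they do the work, as an engineer would, in place of code of your own. Each camera call takes 0.05 s, during which the arm holds its last target. There are 200 camera calls.

## Working session

There is one attempt and no reset: what is moved stays moved. The work goes in short steps, Python scripts to look and compute and a shell command to move; the robot and the scene stay as the last step left them, time stands still between calls to the robot, and variables do not carry over. Pictures are saved under pics/ and viewed, about 12 in all and at most 16, crops included, and the job is handed in when it is done.

```bash
ls; mkdir -p pics
python3 - <<'E'
from workcell import bot
import cv2,json
o=bot.get_obs();print(o)
for n in("top","side"):
    p=bot.camera(n);cv2.imwrite(f"pics/{n}0.png",p["frame"][:,:,::-1]);print(n,p["mtx"],p["origin"],p["orientation"])
    for k in "cup_large cup_medium cup_small plinth_high plinth_mid plinth_low cork_mat tumbler chalk cards".split():
        print(k,[(d["box"],round(d["confidence"],2)) for d in bot.search_frame(p,k)])
E
```

```text
pics
{'time': 0.0, 'q': array([-6.70347596e+01,  5.01126289e+00,  1.00342707e+01,  9.51000337e+01,
        1.50754173e-03,  9.00017330e+01]), 'qd': array([ 0.06506585,  0.0578102 , -0.04221703, -0.00044433,  0.03135234,
        0.03931384]), 'joint_efforts': array([-1.11119720e-03, -5.20384741e+01,  4.64808118e+01,  1.63058803e-02,
       -7.17240232e-05,  1.01935953e-05]), 'ee_pos': array([ 0.21451058, -0.50618967,  0.23057987]), 'tcp_rot': array([-8.99984948e+01,  7.70259125e-02, -6.70364927e+01]), 'wrist_force': array([-0.76475172,  0.26452796, -0.10844025]), 'torque': array([-0.0073433 ,  0.03397191, -0.02379166]), 'opening': 0.08553976752143294}
top [[401.37517461   0.         323.52651784]
 [  0.         401.37517461 201.1562293 ]
 [  0.           0.           1.        ]] [ 0.51616535 -0.0198731   1.13904847] [-176.00871001    0.39150553  -91.63826835]
cup_large [([193.9, 167.1, 238.6, 211.5], 0.77)]
cup_medium [([273.8, 231.5, 300.7, 257.1], 0.73)]
cup_small [([333.3, 168.3, 355.1, 188.2], 0.94), ([384.3, 192.2, 409.1, 207.3], 0.9), ([347.3, 127.0, 364.8, 148.1], 0.85), ([382
[... 589 characters left out ...]
  0.47657045 -153.02899994]
cup_large [([200.8, 220.8, 257.4, 311.4], 0.69)]
cup_medium [([337.2, 217.3, 373.2, 283.8], 0.7), ([192.0, 280.8, 276.7, 358.4], 0.65), ([199.6, 220.4, 254.1, 315.3], 0.53)]
cup_small [([262.2, 162.1, 275.7, 199.6], 0.66), ([297.3, 144.7, 325.1, 191.6], 0.64), ([344.7, 154.6, 365.6, 197.5], 0.62)]
plinth_high [([276.6, 163.7, 350.5, 239.0], 0.88)]
plinth_mid [([193.2, 279.4, 280.3, 354.6], 0.55)]
plinth_low [([319.4, 253.8, 394.2, 312.4], 0.57), ([386.0, 180.1, 430.8, 212.2], 0.16)]
cork_mat [([385.1, 180.3, 431.8, 209.7], 0.73)]
tumbler [([242.3, 214.9, 277.6, 270.6], 0.67)]
chalk [([380.2, 219.8, 394.2, 235.4], 0.62)]
cards [([295.6, 336.0, 363.3, 394.0], 0.65)]
```

Run:
```python
import cv2
a=cv2.imread("pics/top0.png");b=cv2.imread("pics/side0.png")
cv2.imwrite("pics/top_c.png",cv2.resize(a[100:300,180:450],None,fx=2.9,fy=2.9,interpolation=cv2.INTER_CUBIC))
cv2.imwrite("pics/side_c.png",cv2.resize(b[110:400,170:450],None,fx=2,fy=2,interpolation=cv2.INTER_CUBIC))
```

```text
(no output)
```

View pics/top_c.png

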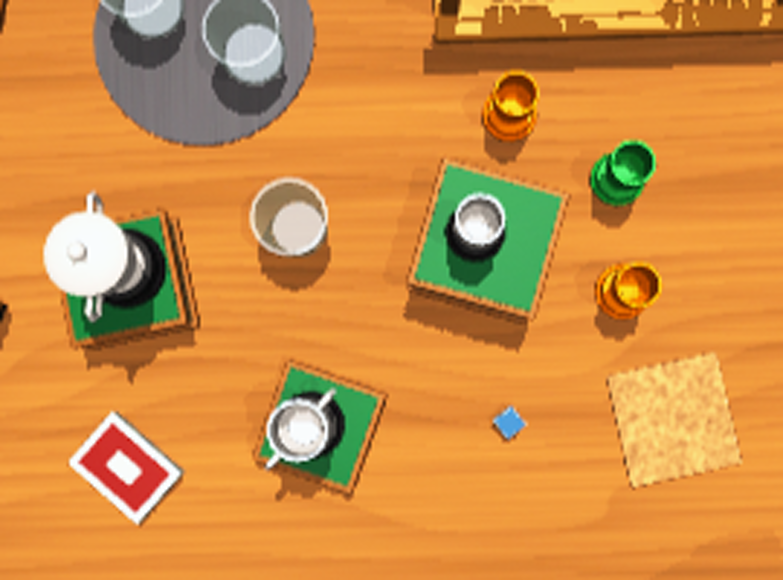

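View pics/side_c.png

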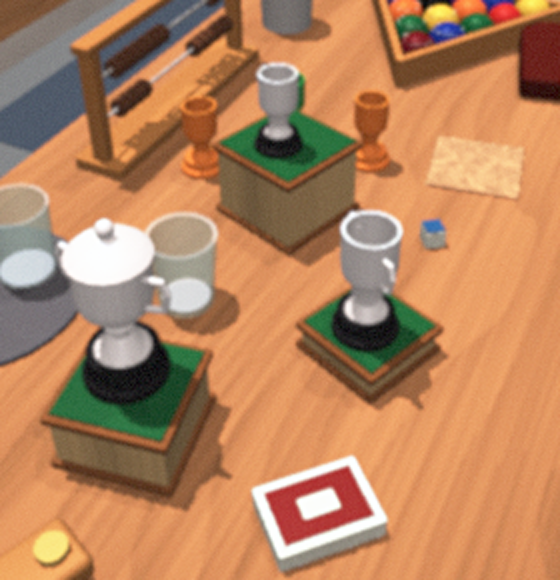

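Create h.py:
```python
import numpy as np
from scipy.spatial.transform import Rotation as Ro
def ray(p,u,v):
    d=Ro.from_euler('xyz',p["orientation"],degrees=True).as_matrix()@np.linalg.inv(p["mtx"])@[u,v,1]
    return np.array(p["origin"]),d/np.linalg.norm(d)
def onz(p,u,v,z):
    o,d=ray(p,u,v); return o+d*(z-o[2])/d[2]
def proj(p,X):
    R=Ro.from_euler('xyz',p["orientation"],degrees=True).as_matrix()
    c=(np.atleast_2d(X)-p["origin"])@R; q=c@np.array(p["mtx"]).T
    return q[:,:2]/q[:,2:]
def tri(rs):
    A=sum(np.eye(3)-np.outer(d,d) for o,d in rs); b=sum((np.eye(3)-np.outer(d,d))@o for o,d in rs)
    return np.linalg.solve(A,b)
```

```text
(no output)
```

The only silver goblet, on the high plinth (top px ≈(346,176), side ≈(309,150)), is the real cup_small. The look-alikes are the orange goblets at top px (357,136) and (398,199) and the green one at (396,158). cup_large is on the mid plinth (≈(207,187)) with its handles along image-vertical. cup_medium is on the low plinth (≈(284,248)) with its handles diagonal. The mat, (412,245), is empty.

```bash
cat > fit.py <<'E'
from workcell import bot
from h import *
from scipy.optimize import least_squares
T=bot.camera("top");S=bot.camera("side")
t=lambda c:np.array([c[0]/2.9+180-.33,c[1]/2.9+100-.33]); s=lambda c:np.array([c[0]/2+170-.25,c[1]/2+110-.25])
# corners order: TL,TR,BR,BL
PL={'high':(.120,[(443,160),(569,194),(532,319),(411,285)],[(217,148),None,(358,148),(289,184)]),
'mid':(.110,[None,(167,210),(185,322),(73,344)],[(47,418),None,(210,352),(165,444)]),
'low':(.100,[(288,361),(386,396),(352,494),(254,457)],[(299,326),None,(441,327),(371,374)]),
'mat':(.110,[(608,378),(715,353),(741,462),(634,488)],[(442,138),(523,146),(521,192),(429,182)])}
def corners(q,a):
    x,y,z,w=q; c=np.array([[a/2,a/2],[a/2,-a/2],[-a/2,-a/2],[-a/2,a/2]])
    R=np.array([[np.cos(w),-np.sin(w)],[np.sin(w),np.cos(w)]])
    return np.c_[c@R.T+[x,y],np.full(4,z)]
out={}
for n,(a,tc,sc) in PL.items():
    def f(q):
        C=corners(q,a);p=proj(T,C);r=proj(S,C)
        return np.concatenate([p[i]-t(c) for i,c in enumerate(tc) if c]+[r[i]-s(c) for i,c in enumerate(sc) if c])
    g=onz(T,*np.mean([t(c) for c in tc if c],0),.05)
    b=least_squares(f,[g[0],g[1],.05,0],loss='soft_l1')
    out[n]=b.x;print(n,b.x[:3].round(4),np.degrees(b.x[3]).round(1),'rms',np.sqrt(np.mean(f(b.x)**2)).round(2))
for n,a,b in(('large knob',(77,251),(104,227)),('medium rim',(300,431),(371,233)),('small rim',(480,219),(278,75))):
    print(n,tri([ray(T,*t(a)),ray(S,*s(b))]).round(4))
# silhouette boxes
prof={'cup_large':[(.037,0),(.037,.02),(.032,.092),(.0345,.126),(.0345,.132),(.006,.161)],'cup_medium':[(.032,0),(.032,.016),(.026,.08),(.026,.118)],'cup_small':[(.027,0),(.027,.014),(.021,.058),(.021,.09)]}
hd={'cup_large':(.055,.083,.125),'cup_medium':(.046,.069,.108)}
th=np.linspace(0,6.283,60)
def pts(n,x,y,z,w):
    P=[np.c_[x+r*np.cos(th),y+r*np.sin(th),np.full(60,z+h)] for r,h in prof[n]]
    if n in hd:
        r,h0,h1=hd[n]
        P+=[np.array([[x+k*r*np.cos(w),y+k*r*np.sin(w),z+h] for k in(1,-1) for h in((h0+h1)/2,h1-.008)])]
    return np.vstack(P)
bx=lambda p:np.r_[p.min(0),p.max(0)]
G={'cup_large':(346/1,180),'cup_medium':0,'cup_small':0}
ex={'cup_large':(.5,.25,.065,0),'cup_medium':(.4,.1,.035,-.7),'cup_small':(.57,-.07,.095,0)}
for n in prof:
    D=[]
    for p in(T,S):
        ds=bot.cut_out(p,n); e=proj(p,[[*ex[n][:2],ex[n][2]+.06]])[0]
        d=min(ds,key=lambda d:np.hypot(*(np.array([d["box"][0]+d["box"][2],d["box"][1]+d["box"][3]])/2-e)))
        m=np.argwhere(d["region"]);D+=[np.r_[m.min(0)[::-1],m.max(0)[::-1]+1-.0]-.5]
    f=lambda q:np.r_[bx(proj(T,pts(n,*q)))-D[0],bx(proj(S,pts(n,*q)))-D[1]]
    b=least_squares(f,ex[n],loss='soft_l1',diff_step=1e-4)
    print(n,b.x[:3].round(4),'yaw',np.degrees(b.x[3]).round(1),f(b.x).round(1))
E
python3 fit.py
```

```text
high [ 0.6385 -0.0815  0.0847] -17.4 rms 1.7
mid [0.6159 0.2615 0.0599] 10.3 rms 1.77
low [0.4712 0.0811 0.0296] -20.9 rms 1.5
mat [ 0.4656 -0.2642 -0.0135] 10.7 rms 17.74
large knob [0.6228 0.2541 0.2194]
medium rim [0.4728 0.0879 0.1462]
small rim [ 0.6438 -0.0693  0.1805]
cup_large [0.6285 0.2436 0.0487] yaw 1.8 [ -2.4 -77.6  -0.3 -70.6   1.    0.3   1.3  -0. ]
cup_medium [0.4734 0.0871 0.0314] yaw -45.6 [-0.4 -0.3  0.9  0.4 -0.4 -0.3  0.2  0.4]
cup_small [ 0.5463 -0.067   0.0963] yaw 0.0 [ 0.2 38.8  1.4 37.9 -9.7 -4.  -1.5  3.9]
```

```bash
sed -i "s/\[(442,138),(523,146),(521,192),(429,182)\]/[(429,182),(442,138),(523,146),(521,192)]/; s/^ex=.*/ex={'cup_large':(.623,.254,.065,0),'cup_medium':(.473,.088,.035,-.7),'cup_small':(.644,-.07,.095,0)}/" fit.py
cat >> fit.py <<'E'
H={'high':.095,'mid':.065,'low':.035,'mat':.004}
for n,(a,tc,sc) in PL.items():
    for cam,k,cl in((T,t,tc),(S,s,sc)):
        f=lambda q:np.concatenate([proj(cam,corners([q[0],q[1],H[n],q[2]],a))[i]-k(c) for i,c in enumerate(cl) if c])
        b=least_squares(f,[out[n][0],out[n][1],out[n][3]]);print(n,b.x[:2].round(4),np.degrees(b.x[2]).round(1),'rms',np.sqrt(np.mean(b.fun**2)).round(2))
for n,a,b,z in(('large',(77,251),(104,227),.226-.004),('medium',(300,431),(371,233),.153),('small',(480,219),(278,75),.185)):
    print(n,onz(T,*t(a),z).round(4),onz(S,*s(b),z).round(4))
E
python3 fit.py
```

```text
high [ 0.6385 -0.0815  0.0847] -17.4 rms 1.7
mid [0.6159 0.2615 0.0599] 10.3 rms 1.77
low [0.4712 0.0811 0.0296] -20.9 rms 1.5
mat [ 0.4656 -0.2609  0.0035] 11.9 rms 1.0
large knob [0.6228 0.2541 0.2194]
medium rim [0.4728 0.0879 0.1462]
small rim [ 0.6438 -0.0693  0.1805]
cup_large [0.6221 0.255  0.0626] yaw -2.7 [-0.  -0.8  0.4  0.9  0.  -0.5 -0.2  0.7]
cup_medium [0.4741 0.0869 0.0309] yaw -47.4 [-0.7 -1.6  1.   0.7  0.3 -0.2 -0.2  0.4]
cup_small [ 0.6435 -0.0696  0.0923] yaw 0.0 [-1.  -0.8  1.   0.7  0.1  0.1 -0.1  0. ]
high [ 0.6371 -0.0807] -17.2 rms 0.78
high [ 0.6344 -0.0737] -17.9 rms 2.65
mid [0.6163 0.2614] 9.0 rms 0.69
mid [0.6128 0.2628] 11.2 rms 2.38
low [0.4707 0.0808] -21.2 rms 0.53
low [0.4709 0.0833] -20.2 rms 2.22
mat [ 0.4663 -0.26  ] 11.3 rms 0.49
mat [ 0.4649 -0.2618] 12.5 rms 1.24
large [0.6226 0.2534 0.222 ] [0.6205 0.2566 0.222 ]
medium [0.4726 0.0869 0.153 ] [0.4704 0.0959 0.153 ]
small [ 0.6436 -0.0688  0.185 ] [ 0.6396 -0.0622  0.185 ]
```

```bash
cat > rel.py <<'E'
# usage: rel.py x y z(grasp point, mm) yaw tilt  -> shift/turn in the tool frame
import sys
from workcell import bot
from h import *
x,y,z,yaw,tilt=map(float,sys.argv[1:6])
o=bot.get_obs();R0=Ro.from_euler('xyz',o["tcp_rot"],degrees=True)
R=Ro.from_euler('z',yaw,degrees=True)*Ro.from_euler('x',-90,degrees=True)*Ro.from_euler('x',-tilt,degrees=True)
p=np.array([x,y,z])+R.apply([0,bot.grip_point_offset*1e3,0])
print("t",o["time"],"tcp",o["ee_pos"].round(4),"rot",o["tcp_rot"].round(1),"j",o["q"].round(0),"F",o["wrist_force"].round(1),"open",round(o["opening"]*1e3,1))
print("shift",R0.inv().apply(p-np.array(o["ee_pos"])*1e3).round(1),"turn",(R0.inv()*R).as_rotvec().round(3))
E
python3 rel.py 643 -69 270 90 0
```

```text
t 1.9 tcp [ 0.2146 -0.5064  0.2313] rot [-90.   0. -67.] j [-67.   5.  10.  95.  -0.  90.] F [ 0.1 -0.3 -0.1] open 85.3
shift [-235.6  -20.   565.1] turn [-0.    -2.741 -0.   ]
```

```bash
python3 -m inch '[[[-12,-20,28],[0,-0.14,0],75],[[-24,-20,56],[0,-0.28,0],75],[[-36,-20,85],[0,-0.42,0],75],[[-48,-20,113],[0,-0.56,0],75],[[-60,-20,141],[0,-0.7,0],75],[[-72,-20,170],[0,-0.84,0],75],[[-84,-20,198],[0,-0.98,0],75],[[-96,-20,226],[0,-1.12,0],75],[[-107,-20,255],[0,-1.26,0],75],[[-119,-20,283],[0,-1.4,0],75],[[-131,-20,311],[0,-1.54,0],75],[[-142,-20,339],[0,-1.68,0],75],[[-154,-20,367],[0,-1.82,0],75],[[-166,-20,396],[0,-1.96,0],75],[[-178,-20,424],[0,-2.1,0],75],[[-190,-20,452],[0,-2.24,0],75],[[-202,-20,480],[0,-2.38,0],75],[[-214,-20,509],[0,-2.52,0],75],[[-225,-20,537],[0,-2.66,0],75],[[-236,-20,565],[0,-2.74,0],75]]' 40; python3 rel.py 643 -69 270 90 0
```

```text
time: 3.9
ee_pos: [0.6435, -0.0676, 0.2512]
tcp_rot: [-90.0, 0.0, 90.3]
wrist_force: [-0.4, -0.6, -0.1]
opening: 0.0749
t 3.9 tcp [ 0.6435 -0.0676  0.2512] rot [-90.    0.   90.3] j [ -6.  20.  30. 100.  -0.  -6.] F [-0.4 -0.6 -0.1] open 74.9
shift [-1.4 -0.1  0.5] turn [ 0.     0.005 -0.   ]
```

Sign guess holds. Check the alignment over the small cup in one crop pair.

```bash
cat > look.py <<'E'
# look.py name u v half : both views cropped round world point (mm) side by side
import sys,cv2
from workcell import bot
from h import *
n=sys.argv[1];X=np.array([float(a) for a in sys.argv[2:5]])/1e3;hw=int(sys.argv[5])
im=[]
for c in("top","side"):
    p=bot.camera(c);u,v=proj(p,X)[0].round().astype(int);f=cv2.copyMakeBorder(p["frame"],200,200,200,200,cv2.BORDER_CONSTANT)
    print(c,'centre px',u,v)
    im.append(cv2.resize(f[v+200-hw:v+200+hw,u+200-hw:u+200+hw,::-1],(400,400),interpolation=cv2.INTER_CUBIC))
cv2.imwrite(f"pics/{n}.png",np.hstack(im))
E
python3 look.py a1 643 -69 200 60
```

```text
top centre px 346 175
side centre px 309 139
```

View pics/a1.png

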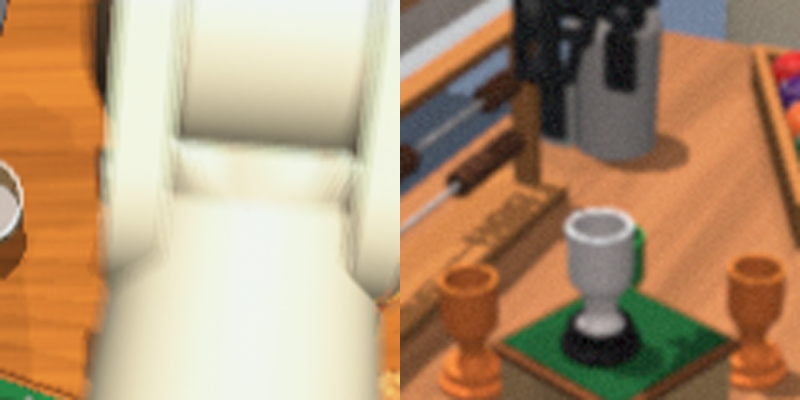

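The top view is blocked by the arm. In the side view (centre px (309,139)) the open fingers are above the silver goblet and in line with it.

```bash
python3 -m inch '[[[-1,15,0],[0,0,0],75],[[-1,35,0],[0,0,0],75],[[-1,55,0],[0,0,0],75],[[-1,75,0],[0,0,0],75],[[-1,90,0],[0,0,0],75],[[-1,98,0],[0,0,0],75],[[-1,102,0],[0,0,0],75],[[-1,102,0],[0,0,0],60],[[-1,102,0],[0,0,0],55],[[-1,102,0],[0,0,0],50],[[-1,102,0],[0,0,0],46],[[-1,102,0],[0,0,0],42],[[-1,102,0],[0,0,0],36],[[-1,102,0],[0,0,0],30],[[-1,102,0],[0,0,0],30],[[-1,102,0],[0,0,0],30]]' 40; python3 look.py a2 643 -69 170 50
```

```text
time: 5.6
ee_pos: [0.6447, -0.0674, 0.1487]
tcp_rot: [-90.0, 0.0, 90.2]
wrist_force: [-0.3, -2.7, 5.0]
opening: 0.0398
top centre px 345 176
side centre px 309 152
```

View pics/a2.png

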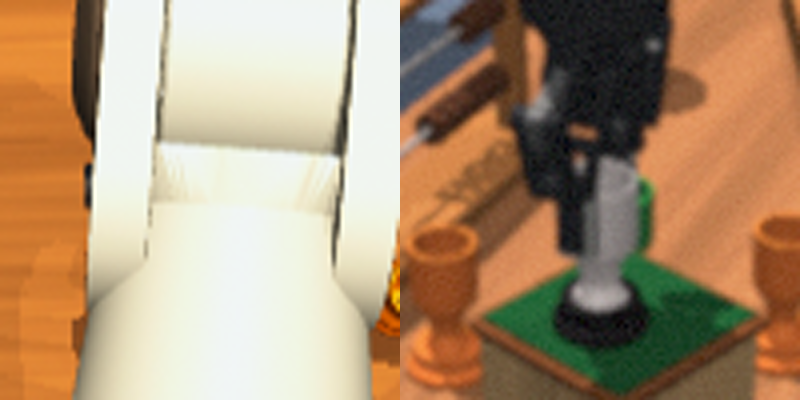

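The silver goblet is between the pads (opening 39.8 mm for a 42 mm bowl). Next: lift it and take it to the mat.

```bash
python3 -m inch '[[[0,-5,0],[0,0,0],30],[[0,-20,0],[0,0,0],30],[[0,-40,0],[0,0,0],30],[[0,-55,0],[0,0,0],30],[[-8,-60,8],[0,0,0],30],[[-25,-60,23],[0,0,0],30],[[-46,-60,43],[0,0,0],30],[[-68,-60,63],[0,0,0],30],[[-90,-60,83],[0,0,0],30],[[-112,-60,103],[0,0,0],30],[[-134,-60,124],[0,0,0],30],[[-156,-60,144],[0,0,0],30],[[-175,-60,162],[0,0,0],30],[[-187,-60,173],[0,0,0],30],[[-193,-60,179],[0,0,0],30],[[-193,-60,179],[0,0,0],30],[[-193,-60,179],[0,0,0],30]]'; python3 rel.py 466 -260 78 90 0;  python3 look.py a3 466 -260 60 60
```

```text
time: 7.4
ee_pos: [0.4669, -0.2608, 0.2085]
tcp_rot: [-90.0, -0.0, 90.3]
wrist_force: [-0.1, 0.8, -3.1]
opening: 0.0401
t 7.4 tcp [ 0.4669 -0.2608  0.2085] rot [-90.   -0.   90.3] j [-29.   2.   5.  92.   0. -29.] F [-0.1  0.8 -3.1] open 40.1
shift [  0.7 149.2   0.9] turn [0.    0.005 0.   ]
top centre px 417 245
side centre px 411 172
```

View pics/a3.png

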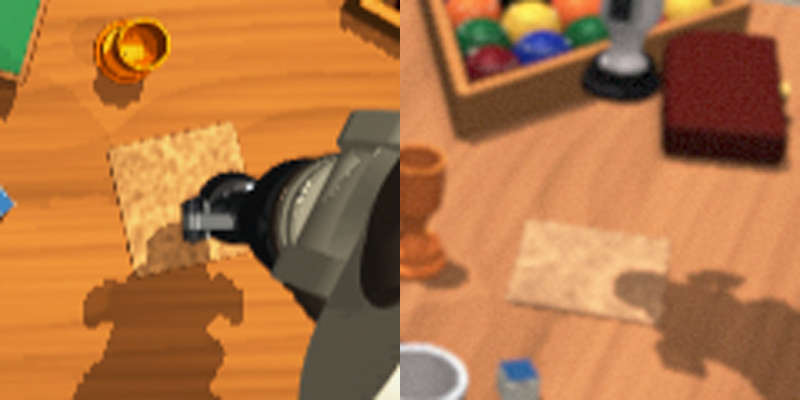

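The cup hangs upright above the empty mat (side ≈(404,148) in full-frame pixels). Lowering it.

```bash
python3 -m inch '[[[0,10,0],[0,0,0],30],[[0,30,0],[0,0,0],30],[[0,55,0],[0,0,0],30],[[0,80,0],[0,0,0],30],[[0,105,0],[0,0,0],30],[[0,125,0],[0,0,0],30],[[0,138,0],[0,0,0],30],[[0,143,0],[0,0,0],30],[[0,146,0],[0,0,0],30],[[0,148,0],[0,0,0],30],[[0,149,0],[0,0,0],30],[[0,150,0],[0,0,0],30],[[0,150,0],[0,0,0],30]]'
```

```text
time: 8.8
ee_pos: [0.4673, -0.2606, 0.0588]
tcp_rot: [-90.0, 0.0, 90.3]
wrist_force: [0.2, -0.3, -2.7]
opening: 0.0398
```

```bash
python3 -m inch '[[[0,0.5,0],[0,0,0],30],[[0,1,0],[0,0,0],30],[[0,1.5,0],[0,0,0],30],[[0,1.5,0],[0,0,0],30]]'
```

```text
time: 9.2
ee_pos: [0.4675, -0.2608, 0.0577]
tcp_rot: [-90.1, 0.0, 90.3]
wrist_force: [0.5, -1.1, 1.6]
opening: 0.0399
```

Contact (force reversed). Release to 60 mm and rise.

```bash
python3 -m inch '[[[0,0,0],[0,0,0],44],[[0,0,0],[0,0,0],48],[[0,0,0],[0,0,0],54],[[0,0,0],[0,0,0],60],[[0,0,0],[0,0,0],64],[[0,0,0],[0,0,0],64],[[0,-10,0],[0,0,0],64],[[0,-35,0],[0,0,0],64],[[0,-65,0],[0,0,0],70],[[0,-100,0],[0,0,0],80],[[0,-140,0],[0,0,0],80],[[0,-180,0],[0,0,0],80],[[0,-200,0],[0,0,0],85]]'
python3 rel.py 480 254 330 88 35
```

```text
time: 10.5
ee_pos: [0.4676, -0.2609, 0.2623]
tcp_rot: [-90.3, 0.2, 90.3]
wrist_force: [0.4, -0.6, -0.1]
opening: 0.0849
t 10.5 tcp [ 0.4676 -0.2609  0.2623] rot [-90.3   0.2  90.3] j [-29.   3.  12.  98.   0. -29.] F [ 0.4 -0.6 -0.1] open 84.9
shift [514.3 -53.7 -26.1] turn [-0.605  0.04   0.01 ]
```

```bash
python3 rel.py 561 254.5 258 88.5 35
```

```text
t 10.5 tcp [ 0.4676 -0.2609  0.2623] rot [-90.3   0.2  90.3] j [-29.   3.  12.  98.   0. -29.] F [ 0.4 -0.6 -0.1] open 84.9
shift [ 514.7   18.8 -106.7] turn [-0.605  0.031  0.007]
```

```bash
python3 -m inch '[[[15,0,-3],[-0.02,0,0],85],[[45,0,-9],[-0.05,0,0],85],[[80,0,-16],[-0.09,0,0],85],[[115,0,-24],[-0.13,0,0],85],[[150,0,-31],[-0.17,0.01,0],85],[[185,0,-38],[-0.21,0.01,0],85],[[220,0,-45],[-0.25,0.01,0],85],[[255,0,-53],[-0.3,0.01,0],85],[[290,0,-60],[-0.34,0.02,0],85],[[325,4,-67],[-0.38,0.02,0],85],[[360,6,-75],[-0.42,0.02,0],85],[[395,10,-82],[-0.46,0.02,0],85],[[430,13,-89],[-0.5,0.03,0.01],85],[[465,16,-96],[-0.55,0.03,0.01],85],[[495,18,-103],[-0.58,0.03,0.01],85],[[510,19,-106],[-0.605,0.031,0.007],85],[[515,19,-107],[-0.605,0.031,0.007],85],[[515,19,-107],[-0.605,0.031,0.007],85]]'
python3 rel.py 624 254.5 168 88.5 35; python3 look.py a4 610 254 190 60
```

```text
time: 12.3
ee_pos: [0.5719, 0.2545, 0.2429]
tcp_rot: [-125.0, 0.0, 88.5]
wrist_force: [0.5, -0.3, -0.3]
opening: 0.0848
t 12.3 tcp [0.5719 0.2545 0.2429] rot [-125.     0.    88.5] j [ 32. -15. -15.  60. -19.  29.] F [ 0.5 -0.3 -0.3] open 84.8
shift [  1.3 109.9   0.2] turn [-0.001  0.001  0.   ]
top centre px 210 193
side centre px 231 241
```

View pics/a4.png

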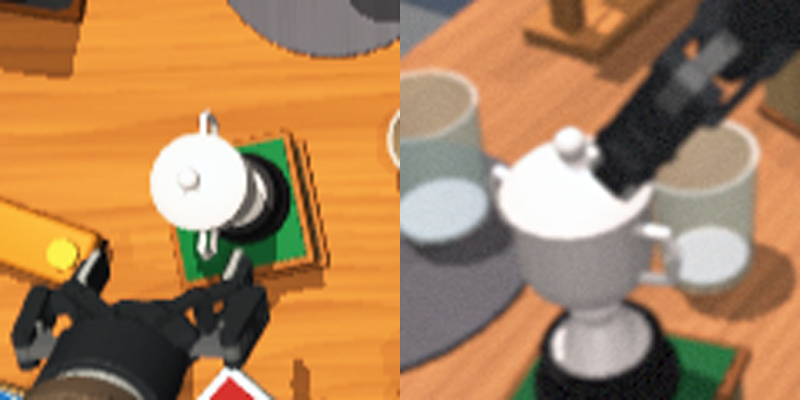

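Run:
```python
from workcell import bot
from h import *
p=bot.camera("top");o=bot.get_obs()
R=Ro.from_euler('xyz',o["tcp_rot"],degrees=True)
u0=np.array([210,193])
for nm,v in(('tcp',[0,0,0]),('L',[.0425,-.013,0]),('R',[-.0425,-.013,0])):
    print(nm,((proj(p,o["ee_pos"]+R.apply(v))[0]-u0)*400/120+200).round(0))
print('knob',((proj(p,[.6225,.2545,.225])[0]-u0)*400/120+200).round(0))
d=bot.cut_out(p,"cup_large")[0];print(d["box"])
import cv2
f=cv2.resize(p["frame"][180:240,160:250,::-1],None,fx=8,fy=8,interpolation=cv2.INTER_CUBIC);cv2.imwrite("pics/a5.png",f)
```

```text
tcp [178. 249.]
L [109. 259.]
R [237. 259.]
knob [184. 177.]
[197.0, 167.5, 236.5, 210.0]
```

View pics/a5.png

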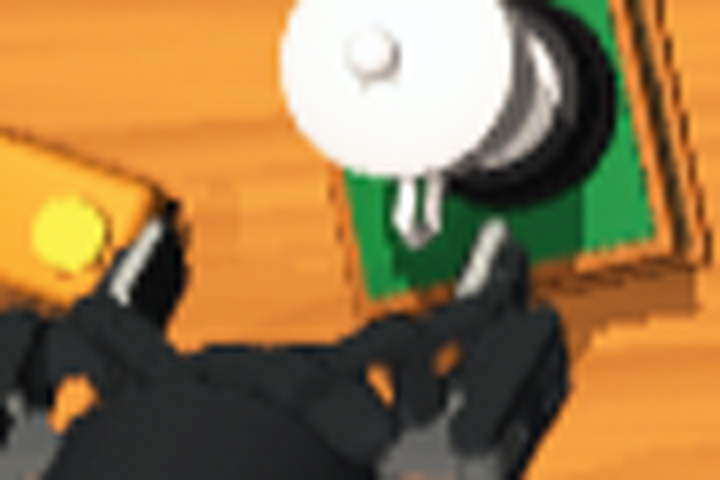

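The fingers look about 4–6 mm too far to the left (+y) of the knob: pad midpoint px ≈(200.6,208), knob ≈(206.5,186). I'll correct by 4 mm and advance halfway.

```bash
python3 -m inch '[[[-3,5,0],[0,0,0],85],[[-3,15,0],[0,0,0],85],[[-3,28,0],[0,0,0],85],[[-3,40,0],[0,0,0],85],[[-3,50,0],[0,0,0],85],[[-3,58,0],[0,0,0],85],[[-3,60,0],[0,0,0],85],[[-3,60,0],[0,0,0],85]]'
python3 - <<'E'
from workcell import bot
import cv2
p=bot.camera("top")
f=cv2.resize(p["frame"][160:235,165:255,::-1],None,fx=8,fy=8,interpolation=cv2.INTER_CUBIC);cv2.imwrite("pics/a6.png",f)
E
python3 rel.py 624 250.5 168 88.5 35
```

```text
time: 13.3
ee_pos: [0.6067, 0.2495, 0.1935]
tcp_rot: [-125.0, 0.0, 88.4]
wrist_force: [-0.1, 1.1, 0.2]
opening: 0.0851
t 13.35 tcp [0.6067 0.2496 0.1941] rot [-125.    -0.    88.4] j [ 30. -11. -18.  53. -17.  27.] F [-0.1  0.1  0.3] open 85.1
shift [ 1.4 50.   0.8] turn [ 0.    -0.001 -0.   ]
```

View pics/a6.png

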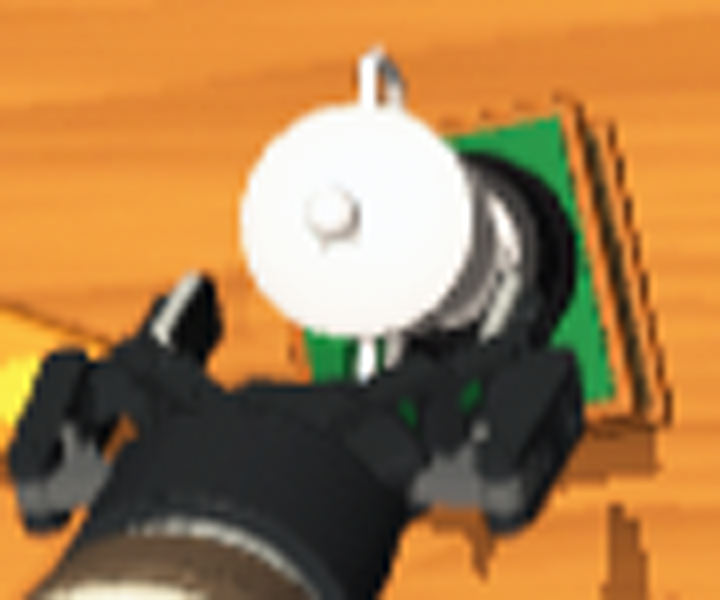

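The tip midpoint (≈352 in the crop) and the lid centre (≈357) now agree to about 1 mm, and the handles lie between the fingers. Advance and close.

```bash
python3 -m inch '[[[0,8,0],[0,0,0],85],[[0,20,0],[0,0,0],85],[[0,32,0],[0,0,0],85],[[0,42,0],[0,0,0],85],[[0,48,1],[0,0,0],85],[[0,50,1],[0,0,0],85],[[0,50,1],[0,0,0],80],[[0,50,1],[0,0,0],76],[[0,50,1],[0,0,0],72],[[0,50,1],[0,0,0],69],[[0,50,1],[0,0,0],66],[[0,50,1],[0,0,0],64],[[0,50,1],[0,0,0],60],[[0,50,1],[0,0,0],55],[[0,50,1],[0,0,0],50],[[0,50,1],[0,0,0],50]]' 60
python3 look.py a7 622 254 170 45
```

```text
time: 14.95
ee_pos: [0.6349, 0.2498, 0.1539]
tcp_rot: [-125.1, -0.1, 88.5]
wrist_force: [-1.9, 4.7, 5.3]
opening: 0.0634
top centre px 212 189
side centre px 226 248
```

View pics/a7.png

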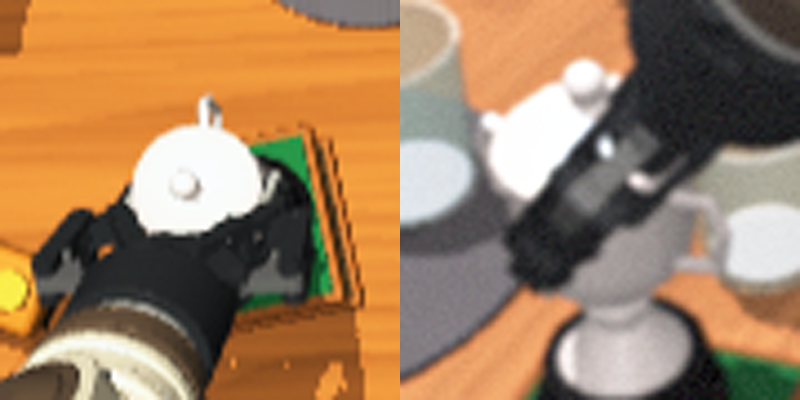

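Opening is 63.4 mm, so it holds the 64 mm bowl rather than the 69 mm lid rim. Computing the lift and the carry.

```bash
cat > wp.py <<'E'
# wp.py dx dy dz ... world deltas (mm), same orientation -> tool-frame shifts
import sys
from workcell import bot
from h import *
o=bot.get_obs();R=Ro.from_euler('xyz',o["tcp_rot"],degrees=True)
d=np.array(list(map(float,sys.argv[1:]))).reshape(-1,3)
print(o["time"],o["ee_pos"].round(4),o["wrist_force"].round(1),round(o["opening"]*1e3,1),o["q"].round(0));print(R.inv().apply(d).round(1))
E
python3 wp.py 0 0 80  14.5 -330 80
```

```text
15.05 [0.6349 0.2498 0.1539] [-1.5  5.3  6.4] 63.5 [ 28.  -8. -19.  47. -17.  25.]
[[ 2.000e-01 -6.540e+01 -4.600e+01]
 [-3.293e+02 -5.270e+01 -6.540e+01]]
```

```bash
python3 -m inch '[[[0,-2,-1],[0,0,0],50],[[0,-8,-6],[0,0,0],50],[[0,-20,-14],[0,0,0],50],[[0,-35,-24],[0,0,0],50],[[0,-50,-35],[0,0,0],50],[[0,-60,-42],[0,0,0],50],[[0,-65,-46],[0,0,0],50],[[-6,-65,-46],[0,0,0],50],[[-22,-65,-47],[0,0,0],50],[[-46,-64,-49],[0,0,0],50],[[-75,-62,-50],[0,0,0],50],[[-105,-61,-52],[0,0,0],50],[[-135,-60,-54],[0,0,0],50],[[-165,-59,-56],[0,0,0],50],[[-195,-58,-57],[0,0,0],50],[[-225,-57,-59],[0,0,0],50],[[-255,-56,-61],[0,0,0],50],[[-285,-54,-63],[0,0,0],50],[[-308,-53,-64],[0,0,0],50],[[-322,-53,-65],[0,0,0],50]]' 80
python3 -m inch '[[[-7,0,0],[0,0,0],50],[[-7,0,0],[0,0,0],50],[[-7,0,0],[0,0,0],50],[[-7,0,0],[0,0,0],50]]'
python3 wp.py 0 0 -48; python3 look.py a8 637 -80 150 60
```

```text
time: 17.05
ee_pos: [0.648, -0.0756, 0.2324]
tcp_rot: [-125.0, -0.1, 88.3]
wrist_force: [-0.5, -0.2, -5.0]
opening: 0.0629
time: 17.45
ee_pos: [0.6478, -0.0817, 0.2324]
tcp_rot: [-125.0, -0.1, 88.4]
wrist_force: [0.4, 0.5, -6.6]
opening: 0.063
17.45 [ 0.6478 -0.0817  0.2324] [ 0.4  0.5 -6.6] 63.0 [ -9. -15. -17.  53.   4.  -6.]
[[-0.1 39.3 27.5]]
top centre px 349 180
side centre px 314 158
```

View pics/a8.png

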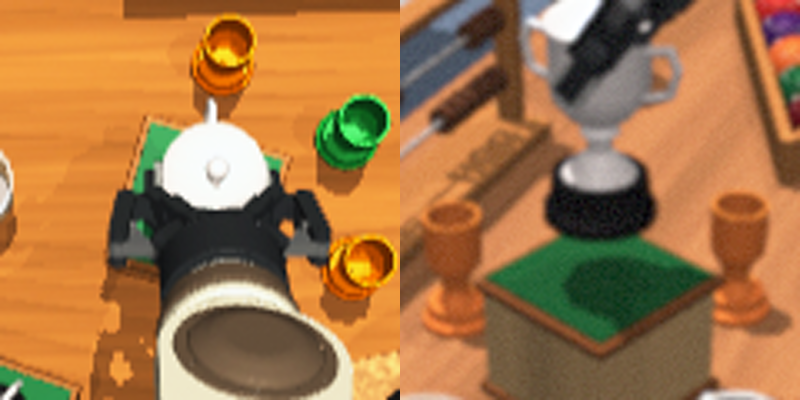

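Run:
```python
from workcell import bot
from h import *
T=bot.camera("top");S=bot.camera("side")
print('knob top',onz(T,353.7,170.3,.300))
print('knob ref at grasp (a7)',onz(T,212+(184-200)*90/400,189+(185-200)*90/400,.222))
S0=proj(S,[.637,-.080,.145])[0];print('side pred base centre',S0, 'obs', 314+0*.3, 158+(208-200)*.3)
```

```text
knob top [ 0.63811134 -0.08119125  0.3       ]
knob ref at grasp (a7) [0.62381758 0.24834997 0.222     ]
side pred base centre [313.78473528 160.31543422] obs 314.0 160.4
```

Knob and socle agree with the plinth centre to about 1 mm in both views. Lowering.

```bash
python3 -m inch '[[[0,4,3],[0,0,0],50],[[0,12,8],[0,0,0],50],[[0,20,14],[0,0,0],50],[[0,28,20],[0,0,0],50],[[0,33,23],[0,0,0],50],[[0,36,25],[0,0,0],50],[[0,37.5,26.2],[0,0,0],50],[[0,38.5,27],[0,0,0],50],[[0,38.5,27],[0,0,0],50]]'
```

```text
time: 18.55
ee_pos: [0.6479, -0.0818, 0.1857]
tcp_rot: [-125.0, -0.1, 88.4]
wrist_force: [-0.2, -1.4, -5.3]
opening: 0.0629
```

```bash
python3 -m inch '[[[0,0.5,0.3],[0,0,0],50],[[0,1,0.7],[0,0,0],50],[[0,1.4,1],[0,0,0],50],[[0,1.4,1],[0,0,0],50]]'
```

```text
time: 18.95
ee_pos: [0.648, -0.0818, 0.1842]
tcp_rot: [-125.0, -0.1, 88.4]
wrist_force: [-0.6, 0.1, -5.3]
opening: 0.0629
```

```bash
python3 -m inch '[[[0,0.4,0.3],[0,0,0],50],[[0,0.8,0.6],[0,0,0],50],[[0,0.8,0.6],[0,0,0],50]]'
```

```text
time: 19.25
ee_pos: [0.6483, -0.0818, 0.1841]
tcp_rot: [-125.1, -0.1, 88.4]
wrist_force: [-2.3, 1.6, 0.4]
opening: 0.0629
```

```bash
python3 -m inch '[[[0,0,0],[0,0,0],65],[[0,0,0],[0,0,0],68],[[0,0,0],[0,0,0],72],[[0,0,0],[0,0,0],78],[[0,0,0],[0,0,0],85],[[0,0,0],[0,0,0],85],[[0,0,0],[0,0,0],85],[[0,-4,0],[0,0,0],85],[[0,-14,0],[0,0,0],85],[[0,-30,0],[0,0,0],85],[[0,-50,0],[0,0,0],85],[[0,-75,0],[0,0,0],85],[[0,-100,0],[0,0,0],85],[[0,-120,0],[0,0,0],85],[[0,-130,0],[0,0,0],85]]'
python3 rel.py 473 86 250 43 0; python3 look.py a9 637 -80 150 60
```

```text
time: 20.75
ee_pos: [0.573, -0.0799, 0.2936]
tcp_rot: [-125.3, -0.1, 88.4]
wrist_force: [0.7, -0.4, -0.1]
opening: 0.0852
t 20.75 tcp [ 0.573  -0.0799  0.2936] rot [-1.253e+02 -1.000e-01  8.840e+01] j [-10. -25. -17.  62.   5.  -7.] F [ 0.7 -0.4 -0.1] open 85.2
shift [163.   -9.5 121.4] turn [0.583 0.766 0.245]
top centre px 349 180
side centre px 314 158
```

View pics/a9.png

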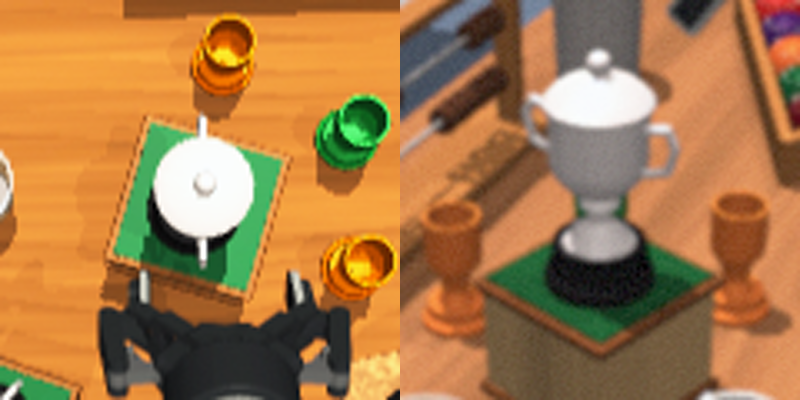

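cup_large stands upright in the middle of the high plinth (knob ≈(350,175) top), free of the gripper. Now cup_medium.

```bash
python3 rel.py 473 86 240 44 0; python3 -m inch '[[[8,0,8],[0.05,0.06,0.02],85],[[25,0,22],[0.11,0.14,0.04],85],[[42,0,35],[0.17,0.22,0.06],85],[[58,0,47],[0.23,0.3,0.09],85],[[74,0,58],[0.29,0.38,0.12],85],[[90,0,70],[0.35,0.46,0.14],85],[[106,-2,82],[0.41,0.54,0.17],85],[[122,-3,93],[0.47,0.62,0.2],85],[[138,-4,104],[0.53,0.7,0.23],85],[[152,-4,113],[0.58,0.75,0.245],85],[[160,-3,120],[0.585,0.75,0.24],85],[[163,-2,126],[0.585,0.75,0.24],85],[[163,-2,126],[0.585,0.75,0.24],85]]'; python3 rel.py 473 86 240 44 0
python3 - <<'E'
from workcell import bot
from h import *
import cv2
p=bot.camera("top");o=bot.get_obs();print(proj(p,o["ee_pos"]),proj(p,[.4735,.087,.153]))
cv2.imwrite("pics/b1.png",np.hstack([cv2.resize(p["frame"][205:285,250:330,::-1],(400,400),interpolation=cv2.INTER_CUBIC),cv2.resize(bot.camera("side")["frame"][190:310,300:420,::-1],(400,400),interpolation=cv2.INTER_CUBIC)]))
E
```

```text
t 20.85 tcp [ 0.5735 -0.08    0.2927] rot [-1.253e+02 -1.000e-01  8.840e+01] j [-10. -25. -18.  62.   5.  -7.] F [ 1.2 -0.  -0.7] open 85.2
shift [163.1  -2.3 127.1] turn [0.584 0.75  0.239]
time: 22.15
ee_pos: [0.4734, 0.0859, 0.2209]
tcp_rot: [-90.0, 0.1, 44.1]
wrist_force: [0.4, -0.6, 0.1]
opening: 0.085
t 22.15 tcp [0.4734 0.0859 0.2209] rot [-90.    0.1  44.1] j [10. -5. -1. 94. -0. 56.] F [ 0.4 -0.6  0.1] open 85.0
shift [-0.2 -0.4  0.4] turn [ 0.     0.001 -0.001]
[[280.40357144 249.20354939]] [[283.081279   247.90343969]]
```

View pics/b1.png

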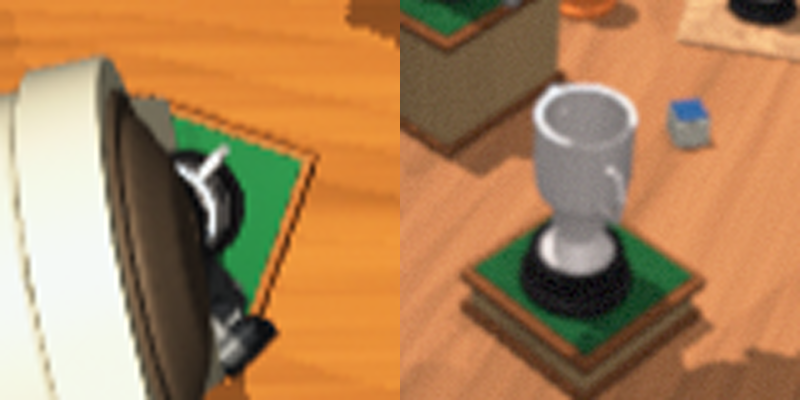

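Top is mostly hidden, but the visible handle (≈(293,235)) is square to the jaw direction, so the fingers will pass on either side of the handles. Descend and grip.

```bash
python3 -m inch '[[[0,10,0],[0,0,0],85],[[0,30,0],[0,0,0],85],[[0,50,0],[0,0,0],85],[[0,70,0],[0,0,0],85],[[0,90,0],[0,0,0],85],[[0,103,0],[0,0,0],85],[[0,110,0],[0,0,0],85],[[0,111,0],[0,0,0],80],[[0,111,0],[0,0,0],72],[[0,111,0],[0,0,0],66],[[0,111,0],[0,0,0],61],[[0,111,0],[0,0,0],57],[[0,111,0],[0,0,0],53],[[0,111,0],[0,0,0],48],[[0,111,0],[0,0,0],42],[[0,111,0],[0,0,0],42],[[0,111,0],[0,0,0],42]]' 60; python3 wp.py 0 0 80 144 175 80
```

```text
time: 23.95
ee_pos: [0.4745, 0.0858, 0.1119]
tcp_rot: [-90.1, -0.1, 44.0]
wrist_force: [0.1, 0.4, 5.5]
opening: 0.0496
23.95 [0.4745 0.0858 0.1119] [0.1 0.4 5.5] 49.6 [ 10.  -5. -13.  82.  -0.  56.]
[[ 1.000e-01 -8.000e+01 -1.000e-01]
 [ 2.253e+02 -7.960e+01  2.570e+01]]
```

```bash
python3 -m inch '[[[0,-4,0],[0,0,0],42],[[0,-18,0],[0,0,0],42],[[0,-38,0],[0,0,0],42],[[0,-58,0],[0,0,0],42],[[0,-72,0],[0,0,0],42],[[0,-80,0],[0,0,0],42],[[5,-80,1],[0,0,0],42],[[18,-80,2],[0,0,0],42],[[40,-80,5],[0,0,0],42],[[65,-80,8],[0,0,0],42],[[90,-80,10],[0,0,0],42],[[115,-80,13],[0,0,0],42],[[140,-80,16],[0,0,0],42],[[165,-80,19],[0,0,0],42],[[190,-80,22],[0,0,0],42],[[208,-80,24],[0,0,0],42],[[219,-80,26],[0,0,0],42],[[224,-80,26],[0,0,0],42],[[224,-80,26],[0,0,0],42],[[224,-80,26],[0,0,0],42]]'
python3 wp.py 0 0 -50; python3 look.py b2 616 261 110 60
```

```text
time: 25.95
ee_pos: [0.6171, 0.26, 0.1916]
tcp_rot: [-90.1, -0.0, 44.0]
wrist_force: [1.4, -0.1, -3.4]
opening: 0.0495
25.95 [0.6171 0.26   0.1916] [ 1.4 -0.1 -3.4] 49.5 [23. 21. 25. 94. -0. 69.]
[[-0.  50.   0.1]]
top centre px 216 193
side centre px 231 280
```

View pics/b2.png

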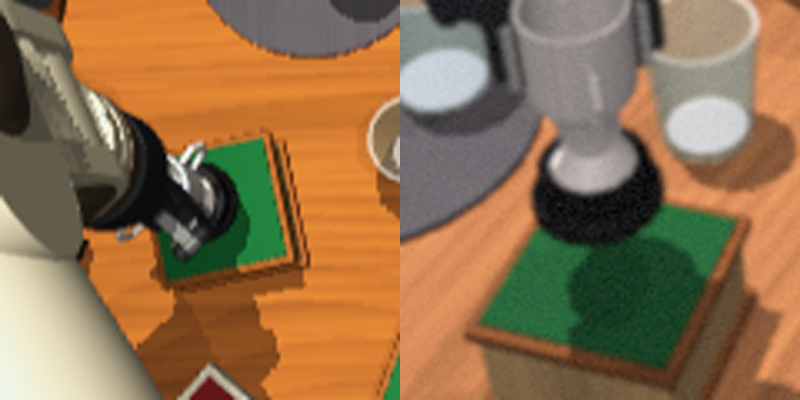

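Run:
```python
from workcell import bot
from h import *
S=bot.camera("side");T=bot.camera("top")
k=lambda a,b:(231+(a-600)*.3,280+(b-200)*.3)
print('socle',onz(S,*k(598,197),.1147))
c=[onz(S,*k(*q),.065) for q in((469,330),(671,384),(749,218))]
print('plinth',(c[0]+c[2])/2,[np.linalg.norm(c[0]-c[1]),np.linalg.norm(c[1]-c[2])])
m=lambda a,b:(216+(a-200)*.3,193+(b-200)*.3)
# top: socle right edge (238,205); plinth corners TR (268,131) BR (296,258)? BL (168,287)
print([onz(T,*m(*q),.065).round(4) for q in((268,131),(296,260),(168,287))], onz(T,*m(238,205),.120))
```

```text
socle [0.61463869 0.26405458 0.1147    ]
plinth [0.6105362  0.26553502 0.065     ] [np.float64(0.10501393637808987), np.float64(0.10709275081461918)]
[array([0.6762, 0.2182, 0.065 ]), array([0.571 , 0.1971, 0.065 ]), array([0.5522, 0.3004, 0.065 ])] [0.61159416 0.22981011 0.12      ]
```

Cup over plinth differs by at most about 3 mm. Small shift, and lower.

```bash
python3 -m inch '[[[-1,4,1],[0,0,0],42],[[-1.4,12,1.4],[0,0,0],42],[[-1.4,22,1.4],[0,0,0],42],[[-1.4,32,1.4],[0,0,0],42],[[-1.4,40,1.4],[0,0,0],42],[[-1.4,45,1.4],[0,0,0],42],[[-1.4,47,1.4],[0,0,0],42],[[-1.4,48,1.4],[0,0,0],42],[[-1.4,49,1.4],[0,0,0],42],[[-1.4,49.5,1.4],[0,0,0],42],[[-1.4,50,1.4],[0,0,0],42],[[-1.4,50,1.4],[0,0,0],42]]'
```

```text
time: 27.35
ee_pos: [0.6154, 0.2598, 0.1427]
tcp_rot: [-90.1, -0.1, 44.0]
wrist_force: [0.6, -0.2, -3.5]
opening: 0.0498
```

```bash
python3 -m inch '[[[0,0.5,0],[0,0,0],42],[[0,1,0],[0,0,0],42],[[0,1.4,0],[0,0,0],42],[[0,1.4,0],[0,0,0],42]]'
```

```text
time: 27.75
ee_pos: [0.6157, 0.2598, 0.142]
tcp_rot: [-90.1, -0.2, 44.0]
wrist_force: [-0.7, 0.1, 1.7]
opening: 0.0503
```

Contact. Release and rise.

```bash
python3 -m inch '[[[0,0,0],[0,0,0],54],[[0,0,0],[0,0,0],58],[[0,0,0],[0,0,0],64],[[0,0,0],[0,0,0],72],[[0,0,0],[0,0,0],78],[[0,0,0],[0,0,0],78],[[0,-8,0],[0,0,0],78],[[0,-25,0],[0,0,0],78],[[0,-50,0],[0,0,0],78],[[0,-75,0],[0,0,0],78],[[0,-100,0],[0,0,0],78],[[0,-110,0],[0,0,0],78]]'; python3 rel.py 467.5 -261 190 90 0; python3 -c "
from workcell import bot
from h import *
T=bot.camera('top')
for d in bot.search_frame(T,'cup_small'):print(np.round(d['box']),d['confidence'])
print(proj(T,[[.4675,-.261,.094]]))"
```

```text
time: 28.95
ee_pos: [0.6156, 0.2599, 0.2554]
tcp_rot: [-90.2, -0.4, 44.0]
wrist_force: [-0.2, 0.7, -0.3]
opening: 0.0781
t 28.95 tcp [0.6156 0.2599 0.2554] rot [-90.2  -0.4  44. ] j [ 23.  23.  34. 101.  -0.  69.] F [-0.2  0.7 -0.3] open 78.1
shift [-468.9   81.8 -271.7] turn [ 0.006 -0.803  0.005]
[382. 148. 406. 171.] 0.83
[404. 234. 431. 255.] 0.79
[346. 124. 367. 147.] 0.67
[386. 189. 409. 207.] 0.53
[333. 157. 368. 202.] 0.45
[270. 228. 312. 270.] 0.18
[[420.03111109 245.34677474]]
```

```bash
python3 -m inch '[[[-12,0,-2],[0,0,0],78],[[-38,0,-6],[0,0,0],78],[[-70,0,-11],[0,-0.06,0],78],[[-102,0,-17],[0,-0.12,0],78],[[-134,0,-22],[0,-0.18,0],78],[[-166,0,-28],[0,-0.24,0],78],[[-198,0,-33],[0,-0.3,0],78],[[-230,0,-39],[0,-0.36,0],78],[[-257,0,-45],[0,-0.42,0],78],[[-280,2,-65],[0,-0.48,0],78],[[-302,5,-88],[0,-0.54,0],78],[[-325,10,-113],[0,-0.6,0],78],[[-348,18,-139],[0,-0.66,0],78],[[-371,30,-165],[0,-0.72,0],78],[[-394,42,-190],[0,-0.78,0],78],[[-417,54,-215],[0,-0.8,0],78],[[-440,66,-240],[0.006,-0.803,0.005],78],[[-458,76,-260],[0.006,-0.803,0.005],78],[[-468,82,-271],[0.006,-0.803,0.005],78],[[-469,82,-272],[0.006,-0.803,0.005],78]]'; python3 rel.py 467.5 -261 76.5 90 0
```

```text
time: 31.05
ee_pos: [0.4669, -0.262, 0.1677]
tcp_rot: [-89.8, -0.1, 89.9]
wrist_force: [-0.0, 1.2, 0.6]
opening: 0.0785
t 31.05 tcp [ 0.4669 -0.262   0.1677] rot [-89.8  -0.1  89.9] j [-29.   2.   0.  88.  -0. -29.] F [-0.   1.2  0.6] open 78.5
shift [  0.9 109.8  -1. ] turn [-0.003 -0.002  0.001]
```

```bash
python3 -m inch '[[[1,10,-1],[0,0,0],75],[[1,28,-1],[0,0,0],70],[[1,48,-1],[0,0,0],70],[[1,68,-1],[0,0,0],70],[[1,88,-1],[0,0,0],70],[[1,102,-1],[0,0,0],70],[[1,109,-1],[0,0,0],66],[[1,110,-1],[0,0,0],60],[[1,110,-1],[0,0,0],54],[[1,110,-1],[0,0,0],50],[[1,110,-1],[0,0,0],46],[[1,110,-1],[0,0,0],42],[[1,110,-1],[0,0,0],36],[[1,110,-1],[0,0,0],30],[[1,110,-1],[0,0,0],30]]' 40; python3 wp.py 0 0 100  2.5 342 100
```

```text
time: 32.55
ee_pos: [0.468, -0.2615, 0.0587]
tcp_rot: [-89.9, 0.0, 89.9]
wrist_force: [-0.6, -2.5, 5.7]
opening: 0.0394
32.55 [ 0.468  -0.2615  0.0587] [-0.6 -2.5  5.7] 39.4 [-29.   3. -11.  76.  -0. -29.]
[[-0.000e+00 -1.000e+02  2.000e-01]
 [ 3.420e+02 -1.001e+02 -1.600e+00]]
```

```bash
python3 -m inch '[[[0,-4,0],[0,0,0],30],[[0,-20,0],[0,0,0],30],[[0,-45,0],[0,0,0],30],[[0,-70,0],[0,0,0],30],[[0,-90,0],[0,0,0],30],[[4,-100,0],[0,0,0],30],[[18,-100,0],[0,0,0],30],[[42,-100,0],[0,0,0],30],[[70,-100,0],[0,0,0],30],[[98,-100,-1],[0,0,0],30],[[126,-100,-1],[0,0,0],30],[[154,-100,-1],[0,0,0],30],[[182,-100,-1],[0,0,0],30],[[210,-100,-2],[0,0,0],30],[[238,-100,-2],[0,0,0],30],[[266,-100,-2],[0,0,0],30],[[294,-100,-3],[0,0,0],30],[[318,-100,-3],[0,0,0],30],[[334,-100,-3],[0,0,0],30],[[342,-100,-3],[0,0,0],30]]'
python3 -m inch '[[[4,0,0],[0,0,0],30],[[4,0,0],[0,0,0],30],[[4,0,0],[0,0,0],30]]'
python3 wp.py 0 0 -60; python3 look.py b3 471 81 80 50
```

```text
time: 34.55
ee_pos: [0.4708, 0.0823, 0.1571]
tcp_rot: [-89.8, 0.0, 90.0]
wrist_force: [0.3, 0.4, -1.9]
opening: 0.0398
time: 34.85
ee_pos: [0.4705, 0.0859, 0.1568]
tcp_rot: [-89.7, 0.0, 90.0]
wrist_force: [-0.4, -0.1, -2.8]
opening: 0.0399
34.85 [0.4705 0.0859 0.1568] [-0.4 -0.1 -2.8] 39.9 [10. -5. -9. 87.  0. 10.]
[[ 0.  60.  -0.3]]
top centre px 288 248
side centre px 356 253
```

View pics/b3.png

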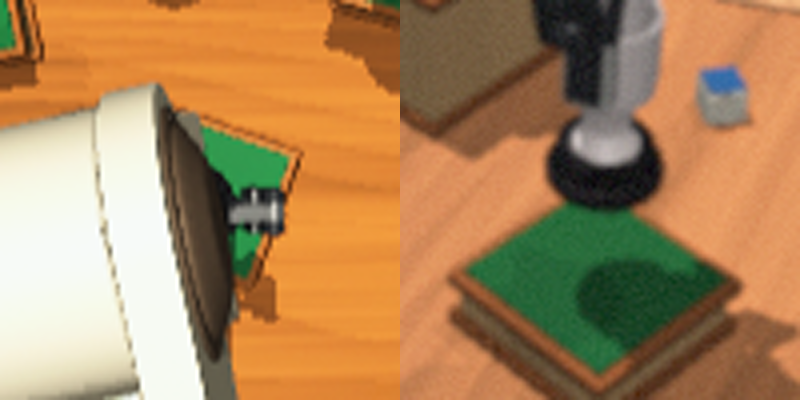

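Run:
```python
from workcell import bot
from h import *
S=bot.camera("side")
k=lambda a,b:(356+(a-600)*.25,253+(b-200)*.25)
# socle bottom ellipse spans 547..663, front edge v=210
for z in(.130,.133):
    th=np.linspace(0,6.28,90);from scipy.optimize import least_squares
    def f(q):
        p=proj(S,np.c_[q[0]+.027*np.cos(th),q[1]+.027*np.sin(th),np.full(90,z)]);a=k(547,0)[0];b=k(663,0)[0];c=k(0,210)[1]
        return [p[:,0].min()-a,p[:,0].max()-b,p[:,1].max()-c]
    print(z,least_squares(f,[.47,.08]).x)
c=[onz(S,*k(*q),.035) for q in((449,280),(600,386),(741,282))]
print('plinth',(c[0]+c[2])/2,np.linalg.norm(c[0]-c[1]),np.linalg.norm(c[1]-c[2]))
```

```text
0.13 [0.45865173 0.11288062]
0.133 [0.45760545 0.11592064]
plinth [0.46789258 0.08840439 0.035     ] 0.09200602965056279 0.09471613527222128
```

```bash
python3 -m inch '[[[-1,5,0],[0,0,0],30],[[-3,15,0],[0,0,0],30],[[-3,28,0],[0,0,0],30],[[-3,42,0],[0,0,0],30],[[-3,54,0],[0,0,0],30],[[-3,61,0],[0,0,0],30],[[-3,64,0],[0,0,0],30],[[-3,65.5,0],[0,0,0],30],[[-3,66.5,0],[0,0,0],30],[[-3,67,0],[0,0,0],30],[[-3,67,0],[0,0,0],30]]';python3 -m inch '[[[0,0.5,0],[0,0,0],30],[[0,1,0],[0,0,0],30],[[0,1,0],[0,0,0],30]]'
```

```text
time: 36.1
ee_pos: [0.4707, 0.0828, 0.0904]
tcp_rot: [-89.8, 0.0, 89.9]
wrist_force: [-0.3, 0.3, -2.5]
opening: 0.04
time: 36.4
ee_pos: [0.4709, 0.0828, 0.0897]
tcp_rot: [-89.8, 0.0, 89.9]
wrist_force: [0.6, 0.8, -0.8]
opening: 0.0395
```

```bash
python3 -m inch '[[[0,0.5,0],[0,0,0],30],[[0,0.5,0],[0,0,0],30]]';python3 -m inch '[[[0,0,0],[0,0,0],43],[[0,0,0],[0,0,0],47],[[0,0,0],[0,0,0],54],[[0,0,0],[0,0,0],62],[[0,0,0],[0,0,0],70],[[0,0,0],[0,0,0],70],[[0,-8,0],[0,0,0],70],[[0,-25,0],[0,0,0],70],[[0,-50,0],[0,0,0],70],[[0,-80,0],[0,0,0],70],[[0,-110,0],[0,0,0],70],[[0,-140,0],[0,0,0],70],[[0,-150,30],[0,0,0],70],[[0,-150,65],[0,0,0],70],[[0,-150,100],[0,0,0],70],[[0,-150,125],[0,0,0],70],[[0,-150,130],[0,0,0],70],[[0,-150,130],[0,0,0],70]]'
python3 - <<'E'
from workcell import bot
import cv2
T=bot.camera("top")["frame"][:,:,::-1];S=bot.camera("side")["frame"][:,:,::-1]
a=cv2.resize(T[140:280,190:390],(800,560),interpolation=cv2.INTER_CUBIC);cv2.imwrite("pics/f1.png",a)
b=cv2.resize(S[120:380,170:430],(590,590),interpolation=cv2.INTER_CUBIC);cv2.imwrite("pics/f2.png",b)
E
```

```text
time: 36.6
ee_pos: [0.4712, 0.0828, 0.0897]
tcp_rot: [-89.9, 0.0, 89.9]
wrist_force: [-0.0, -0.1, 2.0]
opening: 0.0398
time: 38.4
ee_pos: [0.3414, 0.083, 0.2408]
tcp_rot: [-90.0, -0.0, 90.0]
wrist_force: [0.8, 0.1, 0.8]
opening: 0.0702
```

View pics/f1.png

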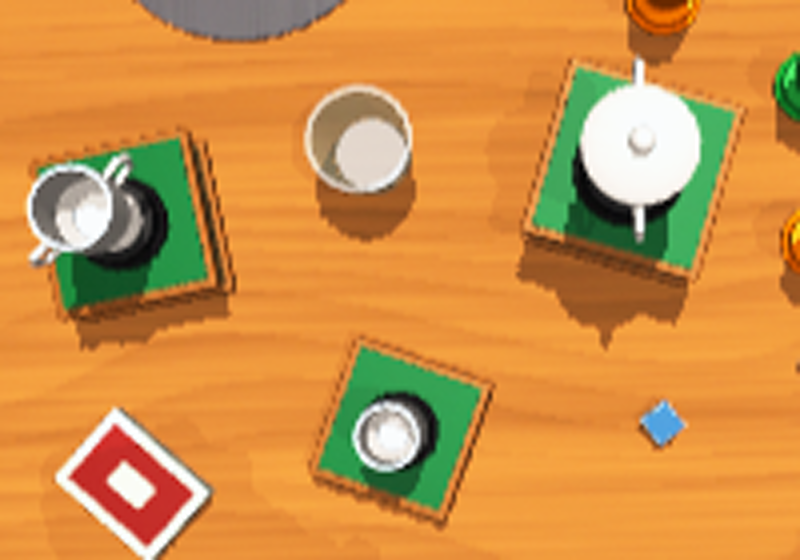

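View pics/f2.png

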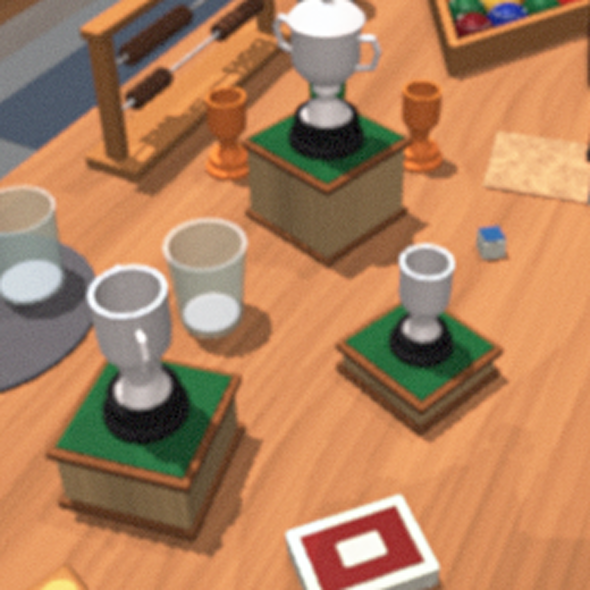

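Run:
```python
from workcell import bot
from h import *
T=bot.camera("top")
k=lambda q,z:onz(T,q[0]/4+190-.37,q[1]/4+140-.37,z)
for n,c,z,P,zp in(('small',(389,435),.125,[(360,338),(493,383),(445,522),(312,472)],.035),('large',(642,140),.254,[(575,60),(745,105),(695,280),(527,235)],.095),('medium',(72,209),.183,[(187,130),(68,318)],.065)):
    a=k(c,z);b=np.mean([k(q,zp) for q in P],0);print(n,a[:2].round(4),b[:2].round(4),'off mm',((a-b)[:2]*1e3).round(1))
```

```text
small [0.4708 0.0805] [0.4709 0.0801] off mm [-0.1  0.4]
large [ 0.6354 -0.0763] [ 0.6374 -0.0815] off mm [-2.   5.2]
medium [0.6134 0.2617] [0.6144 0.259 ] off mm [-1.   2.7]
```

```bash
python3 -c "
from workcell import bot
o=bot.get_obs();print(o['time'],o['wrist_force'],bot.job_done())"
```

```text
the job is handed in; nothing more can be done
38.55 [ 0.29379857  0.42976597 -0.3553997 ] None
```

I swapped the three cups and handed the job in at 38.6 s. I parked the small silver cup on the cork mat, moved the large cup to the high plinth and the medium cup to the middle one, then put the small cup on the low plinth.

The last pictures show all three cups upright and let go, with the gripper well clear. The tumbler, chalk and cards look to be where they started, and the orange and green look-alike goblets show no sign of having moved.

| Cup | Plinth | Offset from plinth centre (top view) |
|---|---|---|
| Large | High | about 5–6 mm |
| Medium | Middle | about 3 mm |
| Small | Low | under 1 mm |

- **Large cup:** it measured about 1 mm off centre while held above the plinth, but 5–6 mm off after release. In the side view it looks centred, so the two views disagree slightly. The socle (74 mm across) is well inside the 120 mm top, so I left it.
- **Plinth heights:** the heights I measured from hand-picked corners in both views came out 5–10 mm lower than the text says. I used the text heights and lowered each cup until the wrist force showed contact.

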